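# Seat the loaded tester tray in its display bed and latch it

## Task

Slide the tester tray, jars standing in it, along the display bed without lifting it until you feel it drop fully into its pocket, flat and home. Then push the steel catch on the side all the way over the tray's edge to lock it. Go slowly and gently, feeling for each stop: never push hard on the tray or the catch, keep the jars upright in the tray, and leave the other things on the counter where they are.

Things in the scene. Friction and masses are not known exactly. Their poses are not given: they have to be found in the camera images.
- bed: Display bed, fixed: a lane along its y axis, y = -285 to +290 mm, 94 mm wide between black guide strips (14 mm wide, 28 mm high). Origin on the counter, under the lane's centre line. The tray slides towards +y; x is across, the catch on the -x side; z up. The white lane floor is 12 mm above the counter. The -y end is open; a 24 mm high stop closes the other.
- search_mid (a point): Point on the bed (not the pocket's measured place): bed x = 0, y = +75, z = 6 mm. The one pocket in the lane floor (grey bottom), full lane width, 143 mm long, 6 mm deep, square-edged, has its middle within 45 mm of this point along the lane, differently each time; it must be felt for. Once in, the tray stops hard against the pocket's far edge.
- tray: Loose plywood tray 90 (x) x 140 (y) x 20 mm high, three wells with jars, solid 18 mm wide ledges along both long sides. Origin: centre of the underside, axes as the bed's. Starts on the white floor near the lane's -y end, its centre at bed y = -110 to -80 mm. The upright -y end face is plain and can be pushed low with shut fingers.
- tray_tail (a point): Middle of the tray's -y end face, 10 mm above its underside. Loaded, the tray weighs 0.25 to 0.55 kg and needs about 1 to 7 N to slide. Over the pocket its front noses down, then its tail drops. Home, its underside is 6 mm above the counter (12 mm on the lane floor) and its top 26 mm. It must not be pushed with over 25 N: meeting the pocket's far edge faster than 20 mm/s comes near that.
- jar0: Jar of 37 mm diameter and 52 mm height standing in the tray well at the tray's -y end (well floor 5 mm above the tray's underside). Origin at the centre of its underside, z up. Its top is about 69 mm above the counter while the tray slides.
- jar1: The same kind of jar in the middle well.
- jar2: The same kind of jar in the well at the tray's +y end.
- catch (a joint): How far the steel catch has slid along the bed's +x, in m: 0 to 0.003 (open) at the start, 0.018 fully closed (a hard stop: not over 25 N, so arrive below 20 mm/s). About 1.5 N of friction; it stays where left. Its 36 mm wide tongue (underside 29 mm above the counter) goes over the guide strip and 13 mm onto the tray's ledge, once that is home; a tray still on the lane floor blocks it.
- catch_grip (a point): Point on the catch's upright grey grip block (12 mm thick along the bed's x, 34 mm wide along its y), 59 mm above the counter and 5 mm below the block's top; the block's foot is 34 mm above the counter, standing on the tongue. It lies at bed x = -90 mm + the catch's joint value, y = +75 mm. The block is free on all sides and can be pushed from its -x side with shut fingers.
- carton: Bystander: brown carton 70 x 110 x 90 mm high, beyond the bed. Origin at the centre of its underside.
- lotion: Bystander: amber bottle, 52 mm diameter, 105 mm high, beyond the bed. Origin at the centre of its underside.
- tin: Bystander: tin 66 mm diameter, 70 mm high, left of the bed.
- tape: Bystander: roll of tape lying flat, 84 mm diameter, 25 mm high, close before the bed on the robot's side.
- brush: Bystander: hand brush lying to the right of the bed.
- mug: Bystander: white mug 80 mm diameter, 90 mm high, left of the bed.
- carton2: Bystander: small white carton 90 x 60 x 50 mm high, to the right of the bed.
Not all that is in view belongs to the job. Leave any red look-alike of the jar1 alone.

How it is judged (in metres and radians):
On the way:
1. the tray lies flat and home in the pocket while the catch is still open (z of tray in the frame of bed below 0.008 m and angle between tray's own z axis and vertical below 0.03 rad and y of tray in the frame of bed between 0.02 and 0.13 m and value of joint catch below 0.008 m), for 0.2 s.
At the end, for the whole second after the job is handed in: The tray lies at rest in the pocket (underside within 2 mm of the pocket's bottom, tilted less than 0.03 rad), the catch has slid at least 14 of its 18 mm over the tray, and the three jars stand upright (within 0.1 rad) in their wells (z of tray in the frame of bed below 0.008 m and angle between tray's own z axis and vertical below 0.03 rad and y of tray in the frame of bed between 0.02 and 0.13 m and value of joint catch above 0.014 m and angle between each of jar0, jar1, jar2's own z axis and vertical below 0.1 rad and z of each of jar0, jar1, jar2 in the frame of tray below 0.008 m and horizontal distance between each of jar0, jar2 and tray below 0.06 m and horizontal distance between jar1 and tray below 0.03 m and linear speed of tray below 0.02 m/s); the robot touches nothing.
It fails at once if the tray is pushed or squeezed with more than 25 N (contact force between the fingers and tray above 25 N).
It fails at once if the catch is pushed with more than 25 N (contact force between the fingers and catch above 25 N).
It fails at once if the tray is lifted more than 10 mm off the lane's floor (z of tray in the frame of bed above 0.022 m).
It fails at once if a jar is tipped over (angle between any of jar0, jar1, jar2's own z axis and vertical above 0.5 rad).
It fails at once if a bystander is moved by more than 30 mm (distance of any of carton, lotion, tin, tape, brush, mug, carton2 from where it was at the start of the episode above 0.03 m).
It also fails if it takes over 61 s, if anything falls off the work surface, if the arm or the gripper's body presses on something with over 40 N, if the wrist force passes 120 N, or if a joint passes its speed limit or range.

## Robot

A 6-joint arm with a two-finger parallel gripper is mounted at the origin on the work surface. World frame = base frame: x ahead of the robot, y to its left, z up, the work surface at z = 0. Lengths are in m, angles in degrees, forces in N, time in s.
With the tool pointing down it reaches from about 0.35 to 0.925 m from the base axis. Payload 6.4 kg.
Tool frame: the origin (TCP) lies at the very end of the fingers, on their centre line; the grasp point (between the pads) lies 19 mm behind it (bot.grip_point_offset is the z of the grasp point in the tool frame, in m); z points along the fingers, y is the direction in which the jaws open and shut (so a half turn about z gives the same grasp; the last joint's range is limited). The gripper opens to 94 mm and grips with 3 to 60 N. Pads are 16 mm wide; open, the fingers measure 119 mm over their backs; the gripper's body (75 mm by 177 mm) begins 78 mm behind the grasp point.
Start: joints at [-73.402, 14.043, 89.255, -0, 76.702, -9.975], TCP at [0.291, -0.581, 0.205] pointing down, gripper open.
Joint ranges: [-179.41, 179.41], [-58.25, 129.5], [7.25, 145.43], [-54.29, 234.29], [11.92, 165.04], [-157.13, 157.13]. Speed limits (degrees/s): [147.25, 147.25, 180, 180, 180, 180].

## Interface

Orientations are given as a 3x3 rotation matrix whose columns are the frame's x, y, z axes.
In Python, from cell import telemetry, viewer, finish_job, bot gives the robot as it stands.
- The arm moves only by the tool jog_arm, never from a script. Its arguments are lists of equal length, an entry for each row: "gripper": the gripper command: -1 is shut, 1 is fully open, values between are in proportion; "slide": the shift along the tool's x, y, z each as a share of 50 cm, from -1 to 1, a list of three; "twist": the turn, a rotation vector about the tool's x, y, z each as a share of pi/2 rad, from -1 to 1, a list of three. In form: {"gripper": [gripper, ...], "slide": [[dx, dy, dz], ...], "twist": [[ax, ay, az], ...]}. A call has 1 to 20 rows; each row is the pose to reach, as a shift and turn from the pose commanded when the call began, along the tool's axes at that moment; what a row does not reach only later rows make up. A row lasts 1/12 s, in which the tool goes at most 41.7 mm and 7.16 degrees, less where a joint would pass 70% of its speed; a pose out of reach is approached as far as the arm can. A call with a number of a shift or a turn outside -1 to 1 is refused whole. A call with a gripper value outside its range is refused whole. The fingers move at their own pace and stop on an object; "force" is the grip in N (left out, the last holds). Time passes only in rows, so rows that repeat a pose let the fingers close. It gives the time, the measured TCP pose, the force and the opening at its end, in the units of the state.
- telemetry.sense(): the state, without advancing time (a new reading comes with each control period).
- viewer.capture(name): name is "scene" or "side" or "wrist"; returns a dict with "color" (480x640x3 uint8, red, green, blue), "K" (3x3 intrinsics, pixels), "R" (3x3) and "t" (3): a world point X has camera coordinates R X + t; the wrist camera has in their place "tool_from_camera" (4x4, takes a point from camera to tool coordinates, whose origin is the TCP and whose axes are the flange's). Camera axes: x right, y down, z forward; pixel columns grow to the right and rows downward; lengths in m; the calibration is good to about 2 mm. A picture is of the moment at which its call begins: read the wrist's pose just before it. There is no depth.
- finish_job(): hands the job in, once; it reports no verdict.
The state is a dict: "time": time; "joint_positions": joint angles; "dq": joint speeds; "tau": joint torques, N m; "tool_pos": TCP position; "tcp_rot": TCP orientation; "ft_force": force on the tool from outside, world axes, zero at the start; "ft_torque": the same for the moment, N m; "width": opening from 0.0 (shut) to 1.0 (fully open).
Only numpy, scipy, OpenCV 4.12 (cv2) and the standard library are available. Lean on these libraries where they do the work, as an engineer would, in place of code of your own. Each camera call takes 0.05 s, during which the arm holds its last target.

## Working session

There is one attempt and no reset: what is moved stays moved. The work goes in short steps, Python scripts to look and compute and a tool call to move; the robot and the scene stay as the last step left them, time stands still between calls to the robot, and variables do not carry over. Pictures are saved under pics/ and viewed, and the job is handed in when it is done.

Besides the shell and the picture viewer there is one more tool, called by a JSON object that holds its "fn" and its "kwargs", one argument or row to a line. jog_arm: Moves the arm, as the interface text tells. Its arguments: {"type":"object","properties":{"gripper":{"type":"array","items":{"type":"number"}},"slide":{"type":"array","items":{"type":"array","items":{"type":"number","minimum":-1,"maximum":1}}},"twist":{"type":"array","items":{"type":"array","items":{"type":"number","minimum":-1,"maximum":1}}},"force":{"type":"number"}},"required":["gripper","slide","twist"]}

```bash
mkdir -p pics; ls
python3 - <<'E'
from cell import telemetry, viewer, bot
import cv2, numpy as np, pickle
s=telemetry.sense(); print(s)
d={}
for n in ["scene","side","wrist"]:
    c=viewer.capture(n); d[n]=c
    cv2.imwrite(f"pics/{n}0.png",c["color"][:,:,::-1])
    print(n,{k:np.round(v,4).tolist() for k,v in c.items() if k!="color"})
pickle.dump((s,d),open("v0.pkl","wb"))
E
```

```text
pics
{'time': 0.0, 'joint_positions': array([-7.34013168e+01,  1.40820619e+01,  8.93237249e+01, -5.02678387e-04,
        7.67032777e+01, -9.97563195e+00]), 'dq': array([ 0.02566443, -0.03453245, -0.01591417,  0.04803202,  0.06084391,
       -0.17545519]), 'tau': array([-1.56082933e-03, -4.15846395e+01, -3.14598548e+01,  6.84327702e-02,
        3.32759251e-02, -1.31382621e-04]), 'tool_pos': array([ 0.29060703, -0.58074597,  0.20437947]), 'tcp_rot': array([[ 8.94354053e-01,  4.47359501e-01, -5.51957977e-04],
       [ 4.47359726e-01, -8.94352255e-01,  1.82177295e-03],
       [ 3.21342578e-04, -1.87623379e-03, -9.99998188e-01]]), 'ft_force': array([ 0.88343471, -0.04590312, -0.71933197]), 'ft_torque': array([0.00934619, 0.00411483, 0.05155164]), 'width': 1.000940419968023}
scene {'K': [[438.4667, 0.0, 321.6542], [0.0, 438.4667, 234.9833], [0.0, 0.0, 1.0]], 'R': [[-0.1323, 0.991, 0.0215], [0.6308, 0.1009, -0.7694], [-0.7646, -0.0882, -0.6385]], 't': [0.062, -0.2924, 1.5139]}
side {'K': [[503.555, 0.0, 322.1538], [0.0, 503.555, 236.0438], [0.0, 0.0, 1.0]], 'R': [[-0.9989, -0.0455, -0.0071], [-0.024, 0.6462, -0.7628], [0.0394, -0.7618, -0.6466]], 't': [0.5669, 0.0812, 1.1324]}
wrist {'K': [[352.8427, 0.0, 310.3351], [0.0, 352.8427, 246.1167], [0.0, 0.0, 1.0]], 'tool_from_camera': [[0.0008, -0.9728, -0.2318, 0.0674], [1.0, 0.0005, 0.0011, 0.0006], [-0.0009, -0.2318, 0.9728, -0.1786], [0.0, 0.0, 0.0, 1.0]]}
```

View pics/scene0.png

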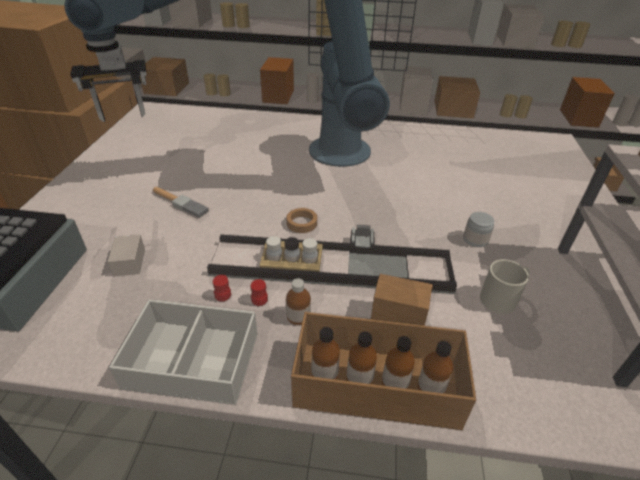

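View pics/side0.png

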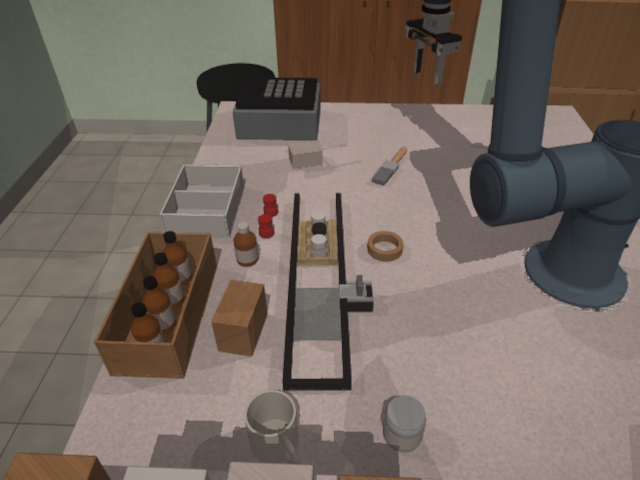

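View pics/wrist0.png

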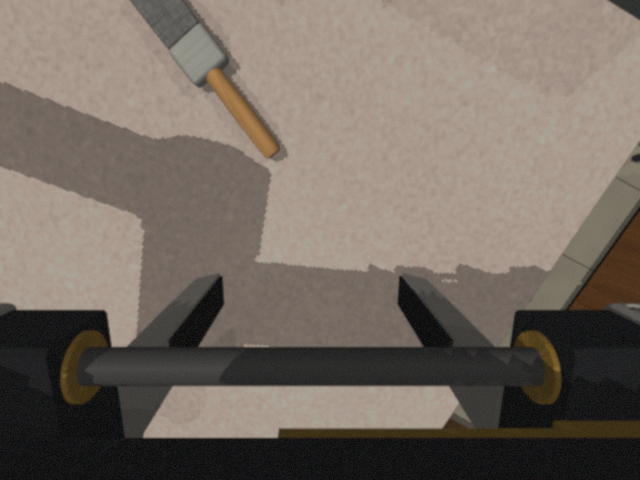

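The pictures show the bed across the middle. In the scene view it runs from (210,260) to (453,270), with the tray at (291,255), the grey pocket at (378,265) and the catch at (362,237). In the side view the tray is at (319,243) and the catch at (357,292). Next I zoom in and measure.

Run:
```python
import cv2, numpy as np, pickle
s,d=pickle.load(open("v0.pkl","rb"))
a=d["scene"]["color"][:,:,::-1][215:305,195:470]; cv2.imwrite("pics/sc_z.png",cv2.resize(a,None,fx=2.9,fy=2.9,interpolation=cv2.INTER_CUBIC))
a=d["side"]["color"][:,:,::-1][185:395,265:415]; cv2.imwrite("pics/sd_z.png",cv2.resize(a,None,fx=2.8,fy=2.8,interpolation=cv2.INTER_CUBIC))
```

```text
(no output)
```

View pics/sc_z.png

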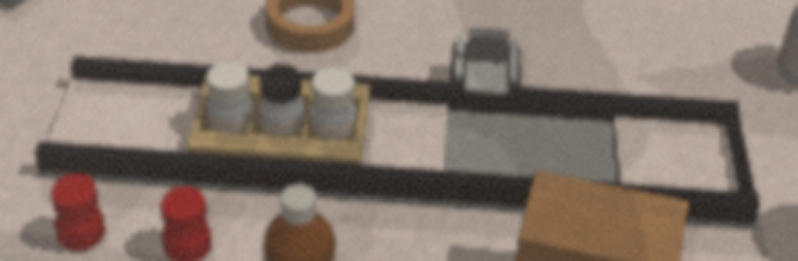

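View pics/sd_z.png

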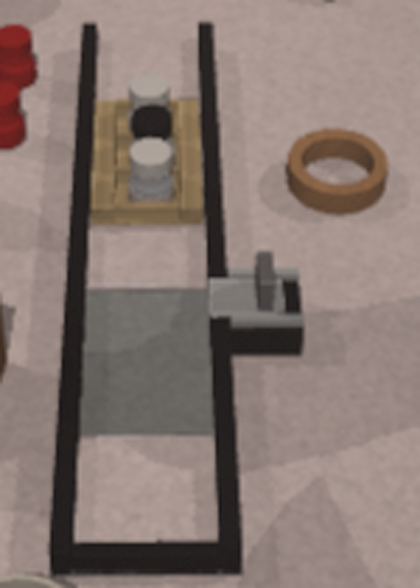

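```bash
cat > h.py <<'E'
import cv2, numpy as np, pickle
def ray(c,px,z):
    K,R,t=c["K"],c["R"],c["t"]; px=np.atleast_2d(px).astype(float)
    d=(np.linalg.inv(K)@np.c_[px,np.ones(len(px))].T).T@R; o=-R.T@t
    return o+d*((z-o[2])/d[:,2])[:,None]
def proj(c,X):
    p=(c["K"]@(c["R"]@np.atleast_2d(X).T+np.reshape(c["t"],(3,1)))).T; return p[:,:2]/p[:,2:]
def rect(c,z,x0,x1,y0,y1,s):  # image: col = (y1-y)*s ? use col=(y-y0)*s,row=(x-x0)*s
    W=[[x0,y0,z],[x1,y0,z],[x1,y1,z],[x0,y1,z]]
    src=proj(c,np.array(W)).astype(np.float32)
    dst=np.array([[(w[1]-y0)*s,(w[0]-x0)*s] for w in W],np.float32)
    return cv2.warpPerspective(c["color"][:,:,::-1],cv2.getPerspectiveTransform(src,dst),(int((y1-y0)*s),int((x1-x0)*s)),flags=cv2.INTER_CUBIC)
E
python3 - <<'E'
from h import *
s,d=pickle.load(open("v0.pkl","rb"))
for n in("scene","side"): print(n,-d[n]["R"].T@d[n]["t"])
print(ray(d["scene"],[[210,262],[452,270]],.012),ray(d["side"],[[318,195],[318,383]],.012))
for n in("scene","side"):
  ims=[rect(d[n],z,.35,.65,-.35,.4,1000) for z in(.028,.012)]
  im=np.vstack(ims)
  for k in range(0,750,50): cv2.line(im,(k,0),(k,600),(0,255,255) if k%100==50 else (0,120,120),1)
  for k in range(0,600,50): cv2.line(im,(0,k),(750,k),(0,255,0),1)
  cv2.imwrite(f"pics/r_{n}.png",im[:,:])
E
```

```text
scene [1.35010826 0.10165938 0.74029878]
side [0.5236561  0.83599867 0.79825026]
[[ 0.62107581 -0.25060567  0.012     ]
 [ 0.55879091  0.32681226  0.012     ]] [[ 0.59032449 -0.25931594  0.012     ]
 [ 0.5603694   0.31780755  0.012     ]]
```

View pics/r_scene.png

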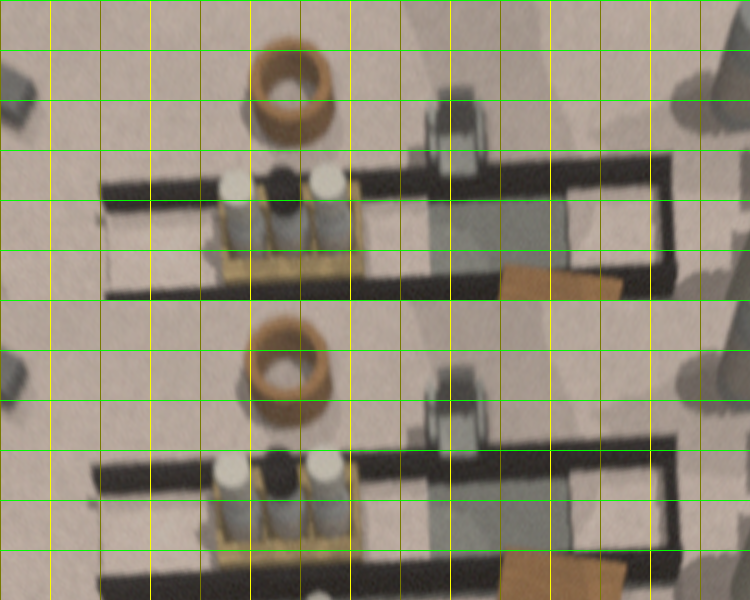

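View pics/r_side.png

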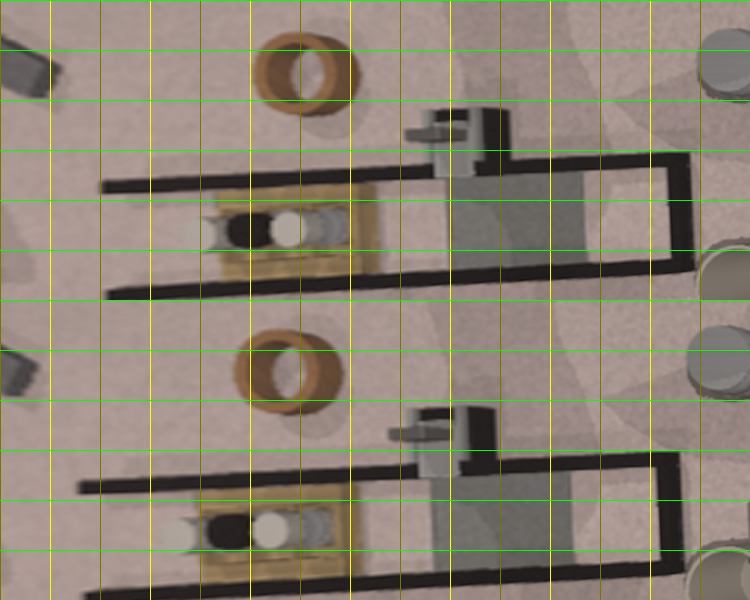

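Run:
```python
from h import *
s,d=pickle.load(open("v0.pkl","rb"))
S=2000; x0,y0=.35,-.35
def dark(im): return im.max(2)<75
im=rect(d["side"],.028,x0,.75,y0,.4,S); m=dark(im)
P=[];Q=[]
for c in range(int(.115*S),int(.66*S),4):
    y=y0+c/S
    col=np.where(m[:,c])[0]; col=col[(col>.12*S)]
    if len(col)<10: continue
    xe=.585-.048*(y)  # guess centre
    r=x0+col/S
    a=r[(r>xe-.075)&(r<xe-.04)]; b=r[(r<xe+.075)&(r>xe+.04)]
    if len(a) and not(.06<y<.17): P.append((y,a.min()))
    if len(b): Q.append((y,b.max()))
for A in(P,Q):
    A=np.array(A); f=np.polyfit(A[:,0],A[:,1],1); r=A[:,1]-np.polyval(f,A[:,0]); k=abs(r)<.002
    f=np.polyfit(A[k,0],A[k,1],1); print(f,k.sum(),len(k),np.std((A[:,1]-np.polyval(f,A[:,0]))[k]), A[:,0].min(),A[:,0].max())
# scene: lane-end extents etc
for n,z in(("side",.028),("scene",.028)):
    im=rect(d[n],z,.35,.75,y0,.4,S); m=dark(im)
    for x in (.50,.505,.51,.515,.535,.54,.55,.56,.58,.6,.62,.64,.645,.65):
        row=np.where(m[int((x-.35)*S)])[0]; 
        if len(row): print(n,x,np.round(y0+row[[0,-1]]/S,4), len(row))
```

```text
[-0.05238841  0.51884091] 218 218 0.00029818532766808447 -0.235 0.30900000000000005
[-0.04991044  0.63923863] 273 273 0.00023925917666535955 -0.235 0.30900000000000005
side 0.5 [0.1335 0.1595] 53
side 0.505 [0.1335 0.339 ] 219
side 0.51 [0.131 0.339] 417
side 0.515 [0.072 0.339] 453
side 0.535 [-0.2475  0.34  ] 416
side 0.54 [-0.2475  0.3405] 214
side 0.55 [0.3185 0.341 ] 46
side 0.56 [0.3195 0.3415] 45
side 0.58 [-0.1235  0.342 ] 129
side 0.6 [0.321 0.343] 45
side 0.62 [0.1005 0.344 ] 488
side 0.64 [-0.239 -0.013] 453
side 0.645 [-0.242  -0.1135] 258
side 0.65 [-0.242 -0.209] 67
scene 0.51 [0.0775 0.3195] 132
scene 0.515 [0.0765 0.3195] 362
scene 0.535 [-0.208   0.3195] 714
scene 0.54 [-0.2475  0.3195] 726
scene 0.55 [-0.2465  0.32  ] 386
scene 0.56 [-0.079   0.3205] 74
scene 0.58 [0.312  0.3215] 20
scene 0.6 [0.313  0.3225] 20
scene 0.62 [0.2365 0.3255] 175
scene 0.64 [-0.145   0.3225] 689
scene 0.645 [-0.2405  0.3205] 873
scene 0.65 [-0.2425  0.286 ] 793
```

{"fn": "jog_arm", "kwargs": {
  "gripper": [-1, -1, -1, -1, -1, -1, -1, -1, -1, -1, -1, -1, -1, -1, -1, -1, -1, -1],
  "slide": [
    [0.06, -0.03, 0.014],
    [0.12, -0.062, 0.028],
    [0.18, -0.093, 0.042],
    [0.24, -0.124, 0.056],
    [0.3, -0.155, 0.07],
    [0.36, -0.186, 0.084],
    [0.42, -0.217, 0.098],
    [0.48, -0.248, 0.112],
    [0.54, -0.278, 0.126],
    [0.6, -0.309, 0.14],
    [0.66, -0.34, 0.154],
    [0.72, -0.371, 0.168],
    [0.78, -0.402, 0.182],
    [0.84, -0.433, 0.196],
    [0.894, -0.461, 0.21],
    [0.894, -0.461, 0.21],
    [0.894, -0.461, 0.21],
    [0.894, -0.461, 0.21]
  ],
  "twist": [
    [0, 0, -0.05],
    [0, 0, -0.1],
    [0, 0, -0.15],
    [0, 0, -0.2],
    [0, 0, -0.25],
    [0, 0, -0.3],
    [0, 0, -0.35],
    [0, 0, -0.4],
    [0, 0, -0.45],
    [0, 0, -0.5],
    [0, 0, -0.55],
    [0, 0, -0.6],
    [0, 0, -0.65],
    [0, 0, -0.7],
    [0, 0, -0.737],
    [0, 0, -0.737],
    [0, 0, -0.737],
    [0, 0, -0.737]
  ],
  "force": 20
}}

```text
time: 1.65
tool_pos: [0.5871, -0.1756, 0.1004]
tcp_rot: [[-0.05, 0.999, -0.0], [0.999, 0.05, -0.0], [-0.0, -0.0, -1.0]]
ft_force: [0.4, -0.2, 0.6]
width: 0.006
```

Run:
```python
from cell import telemetry, viewer
from h import *
s=telemetry.sense(); print(s["tool_pos"],s["ft_force"])
d={}
for n in ["wrist","side","scene"]:
    d[n]=viewer.capture(n)
pickle.dump((s,d),open("v1.pkl","wb"))
cv2.imwrite("pics/wrist1.png",d["wrist"]["color"][:,:,::-1])
im=np.vstack([cv2.resize(d["side"]["color"][160:310,250:420,::-1],None,fx=2.4,fy=2.4),np.zeros((4,408,3),np.uint8)])
b=cv2.resize(d["scene"]["color"][200:310,200:400,::-1],None,fx=2,fy=2)
cv2.imwrite("pics/s1.png",im);cv2.imwrite("pics/c1.png",b)
```

```text
[ 0.58712784 -0.17558503  0.10036184] [ 0.40531209 -0.23738152  0.55985346]
```

View pics/wrist1.png

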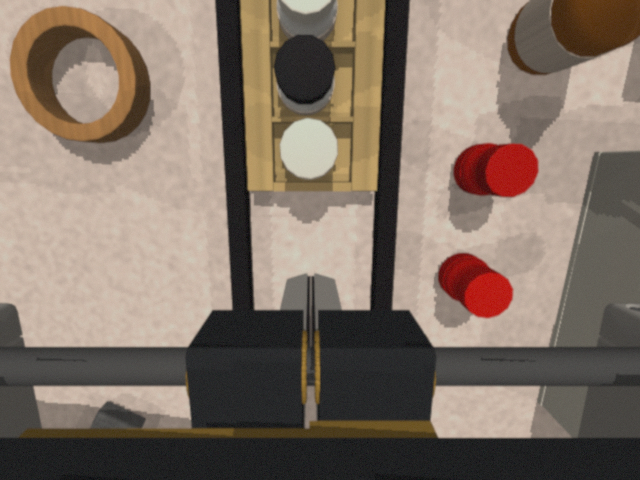

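View pics/s1.png

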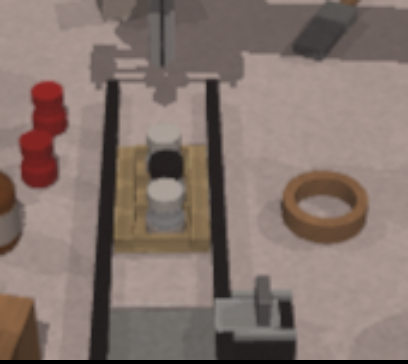

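The wrist picture shows the shut fingers centred between the strips and square to the tray. The tray's tail edge is at row 190 (columns 248–378), with free lane floor between it and the fingers.

```bash
cat >> h.py <<'E'
def wray(s,c,px,z):
    T=c["tool_from_camera"]; R=s["tcp_rot"]@T[:3,:3]; o=s["tool_pos"]+s["tcp_rot"]@T[:3,3]
    px=np.atleast_2d(px).astype(float)
    d=(np.linalg.inv(c["K"])@np.c_[px,np.ones(len(px))].T).T@R.T
    return o+d*((z-o[2])/d[:,2])[:,None]
E
python3 - <<'E'
from h import *
s,d=pickle.load(open("v1.pkl","rb"))
print(wray(s,d["wrist"],[[248,190],[313,190],[378,190]],.032).round(4))
print("strip inner tops",wray(s,d["wrist"],[[242,150],[384,150],[251,290],[374,290]],.028).round(4))
E
```

```text
[[ 0.5424 -0.1304  0.032 ]
 [ 0.5874 -0.1281  0.032 ]
 [ 0.6324 -0.1258  0.032 ]]
strip inner tops [[ 0.5373 -0.1037  0.028 ]
 [ 0.6347 -0.0987  0.028 ]
 [ 0.5447 -0.2053  0.028 ]
 [ 0.6373 -0.2006  0.028 ]]
```

{"fn": "jog_arm", "kwargs": {
  "gripper": [-1, -1, -1, -1, -1, -1, -1],
  "slide": [
    [0, 0, 0.04],
    [0, 0, 0.08],
    [0, 0, 0.12],
    [0, 0, 0.15],
    [0.0, 0, 0.164],
    [0.02, 0, 0.164],
    [0.03, 0, 0.164]
  ],
  "twist": [
    [0, 0, 0],
    [0, 0, 0],
    [0, 0, 0],
    [0, 0, 0],
    [0, 0, 0],
    [0, 0, 0],
    [0, 0, 0]
  ]
}}

```text
time: 2.38
tool_pos: [0.5866, -0.16, 0.0189]
tcp_rot: [[-0.05, 0.999, 0.0], [0.999, 0.05, 0.0], [0.0, 0.0, -1.0]]
ft_force: [0.0, -0.4, -0.6]
width: 0.006
```

{"fn": "jog_arm", "kwargs": {
  "gripper": [-1, -1, -1],
  "slide": [
    [0.01, 0, 0],
    [0.016, 0, 0],
    [0.016, 0, 0]
  ],
  "twist": [
    [0, 0, 0],
    [0, 0, 0],
    [0, 0, 0]
  ]
}}

```text
time: 2.63
tool_pos: [0.5869, -0.1517, 0.0196]
tcp_rot: [[-0.052, 0.999, 0.002], [0.999, 0.052, -0.001], [-0.001, 0.002, -1.0]]
ft_force: [-0.3, 0.6, -0.3]
width: 0.003
```

{"fn": "jog_arm", "kwargs": {
  "gripper": [-1, -1, -1, -1, -1, -1, -1, -1, -1, -1, -1, -1],
  "slide": [
    [0.003, 0, 0.001],
    [0.006, 0, 0.002],
    [0.009, 0, 0.002],
    [0.012, 0, 0.002],
    [0.015, 0, 0.002],
    [0.018, 0, 0.002],
    [0.021, 0, 0.002],
    [0.024, 0, 0.002],
    [0.027, 0, 0.002],
    [0.03, 0, 0.002],
    [0.033, 0, 0.002],
    [0.036, 0, 0.002]
  ],
  "twist": [
    [0, 0, 0],
    [0, 0, 0],
    [0, 0, 0],
    [0, 0, 0],
    [0, 0, 0],
    [0, 0, 0],
    [0, 0, 0],
    [0, 0, 0],
    [0, 0, 0],
    [0, 0, 0],
    [0, 0, 0],
    [0, 0, 0]
  ]
}}

```text
time: 3.63
tool_pos: [0.5854, -0.1345, 0.0175]
tcp_rot: [[-0.051, 0.999, 0.0], [0.999, 0.051, -0.001], [-0.001, 0.0, -1.0]]
ft_force: [-0.4, -1.5, -0.2]
width: 0.007
```

{"fn": "jog_arm", "kwargs": {
  "gripper": [-1, -1, -1, -1, -1, -1, -1, -1, -1, -1, -1, -1, -1, -1, -1, -1, -1, -1, -1, -1],
  "slide": [
    [0.002, 0, 0],
    [0.004, 0, 0],
    [0.007, 0, 0],
    [0.01, 0, 0],
    [0.014, 0, 0],
    [0.018, 0, 0],
    [0.022, 0, 0],
    [0.026, 0, 0],
    [0.03, 0, 0],
    [0.034, 0, 0],
    [0.038, 0, 0],
    [0.042, 0, 0],
    [0.046, 0, 0],
    [0.05, 0, 0],
    [0.054, 0, 0],
    [0.058, 0, 0],
    [0.062, 0, 0],
    [0.066, 0, 0],
    [0.07, 0, 0],
    [0.074, 0, 0]
  ],
  "twist": [
    [0, 0, 0],
    [0, 0, 0],
    [0, 0, 0],
    [0, 0, 0],
    [0, 0, 0],
    [0, 0, 0],
    [0, 0, 0],
    [0, 0, 0],
    [0, 0, 0],
    [0, 0, 0],
    [0, 0, 0],
    [0, 0, 0],
    [0, 0, 0],
    [0, 0, 0],
    [0, 0, 0],
    [0, 0, 0],
    [0, 0, 0],
    [0, 0, 0],
    [0, 0, 0],
    [0, 0, 0]
  ]
}}

```text
time: 5.3
tool_pos: [0.5835, -0.0971, 0.0175]
tcp_rot: [[-0.051, 0.999, -0.0], [0.999, 0.051, 0.0], [0.0, -0.0, -1.0]]
ft_force: [-0.4, -2.1, -0.7]
width: 0.004
```

{"fn": "jog_arm", "kwargs": {
  "gripper": [-1, -1, -1, -1, -1, -1, -1, -1, -1, -1, -1, -1, -1, -1, -1, -1, -1, -1, -1, -1],
  "slide": [
    [0.004, 0, 0],
    [0.008, 0, 0],
    [0.013, 0, 0],
    [0.018, 0, 0],
    [0.023, 0, 0],
    [0.028, 0, 0],
    [0.033, 0, 0],
    [0.038, 0, 0],
    [0.043, 0, 0],
    [0.048, 0, 0],
    [0.053, 0, 0],
    [0.058, 0, 0],
    [0.063, 0, 0],
    [0.068, 0, 0],
    [0.073, 0, 0],
    [0.078, 0, 0],
    [0.083, 0, 0],
    [0.088, 0, 0],
    [0.092, 0, 0],
    [0.096, 0, 0]
  ],
  "twist": [
    [0, 0, 0],
    [0, 0, 0],
    [0, 0, 0],
    [0, 0, 0],
    [0, 0, 0],
    [0, 0, 0],
    [0, 0, 0],
    [0, 0, 0],
    [0, 0, 0],
    [0, 0, 0],
    [0, 0, 0],
    [0, 0, 0],
    [0, 0, 0],
    [0, 0, 0],
    [0, 0, 0],
    [0, 0, 0],
    [0, 0, 0],
    [0, 0, 0],
    [0, 0, 0],
    [0, 0, 0]
  ]
}}

```text
time: 6.97
tool_pos: [0.581, -0.0491, 0.0175]
tcp_rot: [[-0.051, 0.999, -0.0], [0.999, 0.051, 0.0], [0.0, -0.0, -1.0]]
ft_force: [0.5, -2.0, 0.3]
width: 0.007
```

{"fn": "jog_arm", "kwargs": {
  "gripper": [-1, -1, -1, -1, -1, -1, -1, -1, -1, -1, -1, -1, -1, -1, -1, -1, -1, -1, -1, -1],
  "slide": [
    [0.004, 0, 0],
    [0.008, 0, 0],
    [0.013, 0, 0],
    [0.018, 0, 0],
    [0.023, 0, 0],
    [0.028, 0, 0],
    [0.033, 0, 0],
    [0.038, 0, 0],
    [0.043, 0, 0],
    [0.048, 0, 0],
    [0.053, 0, 0],
    [0.058, 0, 0],
    [0.063, 0, 0],
    [0.068, 0, 0],
    [0.073, 0, 0],
    [0.078, 0, 0],
    [0.082, 0, 0],
    [0.085, 0, 0],
    [0.088, 0, 0],
    [0.09, 0, 0]
  ],
  "twist": [
    [0, 0, 0],
    [0, 0, 0],
    [0, 0, 0],
    [0, 0, 0],
    [0, 0, 0],
    [0, 0, 0],
    [0, 0, 0],
    [0, 0, 0],
    [0, 0, 0],
    [0, 0, 0],
    [0, 0, 0],
    [0, 0, 0],
    [0, 0, 0],
    [0, 0, 0],
    [0, 0, 0],
    [0, 0, 0],
    [0, 0, 0],
    [0, 0, 0],
    [0, 0, 0],
    [0, 0, 0]
  ]
}}

```text
time: 8.63
tool_pos: [0.5788, -0.0043, 0.0175]
tcp_rot: [[-0.051, 0.999, 0.0], [0.999, 0.051, -0.0], [-0.0, 0.0, -1.0]]
ft_force: [0.0, -3.4, 0.6]
width: 0.003
```

```bash
cat > look.py <<'E'
import sys
from cell import telemetry, viewer
from h import *
k=sys.argv[1]
s=telemetry.sense(); print(s["time"],s["tool_pos"].round(4),s["ft_force"].round(2))
d={n:viewer.capture(n) for n in ["wrist","side"]}
pickle.dump((s,d),open(f"v{k}.pkl","wb"))
w=cv2.resize(d["wrist"]["color"][:,:,::-1],(480,360))
b=cv2.resize(d["side"]["color"][210:390,270:390,::-1],(240,360),interpolation=cv2.INTER_CUBIC)
cv2.imwrite(f"pics/l{k}.png",np.hstack([w,b]))
E
python3 look.py 2
```

```text
8.6333 [ 0.5788 -0.0043  0.0175] [ 0.   -3.37  0.59]
```

View pics/l2.png

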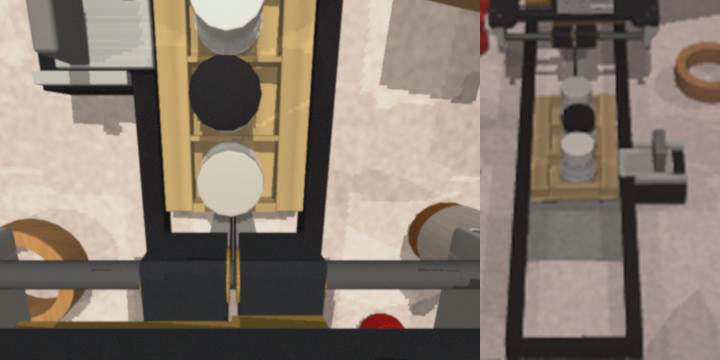

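The tray is straight with all jars upright, and the fingers are touching its tail. In the side crop the front edge at (575,198) is over the grey pocket's near part. I'll go on more slowly.

{"fn": "jog_arm", "kwargs": {
  "gripper": [-1, -1, -1, -1, -1, -1, -1, -1, -1, -1, -1, -1, -1, -1, -1, -1, -1, -1, -1, -1],
  "slide": [
    [0.003, 0, 0],
    [0.006, 0, 0],
    [0.009, 0, 0],
    [0.012, 0, 0],
    [0.015, 0, 0],
    [0.018, 0, 0],
    [0.021, 0, 0],
    [0.024, 0, 0],
    [0.027, 0, 0],
    [0.03, 0, 0],
    [0.033, 0, 0],
    [0.036, 0, 0],
    [0.039, 0, 0],
    [0.042, 0, 0],
    [0.045, 0, 0],
    [0.048, 0, 0],
    [0.051, 0, 0],
    [0.054, 0, 0],
    [0.057, 0, 0],
    [0.06, 0, 0]
  ],
  "twist": [
    [0, 0, 0],
    [0, 0, 0],
    [0, 0, 0],
    [0, 0, 0],
    [0, 0, 0],
    [0, 0, 0],
    [0, 0, 0],
    [0, 0, 0],
    [0, 0, 0],
    [0, 0, 0],
    [0, 0, 0],
    [0, 0, 0],
    [0, 0, 0],
    [0, 0, 0],
    [0, 0, 0],
    [0, 0, 0],
    [0, 0, 0],
    [0, 0, 0],
    [0, 0, 0],
    [0, 0, 0]
  ]
}}

```text
time: 10.4
tool_pos: [0.5774, 0.0256, 0.0176]
tcp_rot: [[-0.051, 0.999, 0.0], [0.999, 0.051, -0.0], [-0.0, 0.0, -1.0]]
ft_force: [0.0, -3.3, 3.3]
width: 0.003
```

```bash
python3 look.py 3
```

```text
10.4 [0.5774 0.0256 0.0176] [ 0.03 -3.34  3.33]
```

View pics/l3.png

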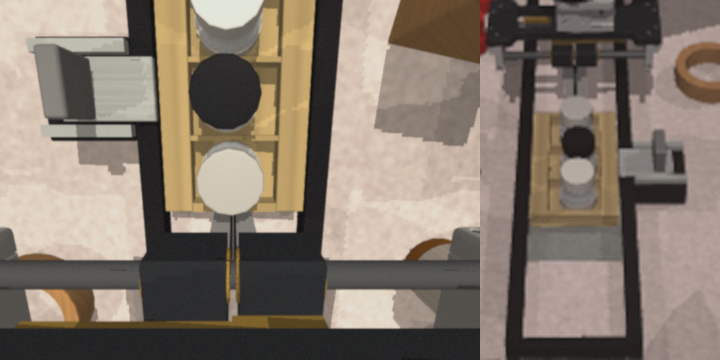

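{"fn": "jog_arm", "kwargs": {
  "gripper": [-1, -1, -1, -1, -1, -1, -1, -1, -1, -1, -1, -1, -1, -1, -1, -1, -1, -1, -1, -1],
  "slide": [
    [0.003, 0, 0],
    [0.006, 0, 0],
    [0.009, 0, 0],
    [0.012, 0, 0],
    [0.015, 0, 0],
    [0.018, 0, 0],
    [0.021, 0, 0],
    [0.024, 0, 0],
    [0.027, 0, 0],
    [0.03, 0, 0],
    [0.033, 0, 0],
    [0.036, 0, 0],
    [0.039, 0, 0],
    [0.042, 0, 0],
    [0.045, 0, 0],
    [0.048, 0, 0],
    [0.051, 0, 0],
    [0.054, 0, 0],
    [0.057, 0, 0],
    [0.06, 0, 0]
  ],
  "twist": [
    [0, 0, 0],
    [0, 0, 0],
    [0, 0, 0],
    [0, 0, 0],
    [0, 0, 0],
    [0, 0, 0],
    [0, 0, 0],
    [0, 0, 0],
    [0, 0, 0],
    [0, 0, 0],
    [0, 0, 0],
    [0, 0, 0],
    [0, 0, 0],
    [0, 0, 0],
    [0, 0, 0],
    [0, 0, 0],
    [0, 0, 0],
    [0, 0, 0],
    [0, 0, 0],
    [0, 0, 0]
  ]
}}

```text
time: 12.17
tool_pos: [0.5757, 0.0556, 0.0174]
tcp_rot: [[-0.051, 0.999, -0.0], [0.999, 0.051, 0.0], [0.0, -0.0, -1.0]]
ft_force: [-0.1, -0.7, -1.4]
width: 0.004
```

```bash
python3 look.py 4
```

```text
12.1667 [0.5757 0.0556 0.0174] [-0.11 -0.69 -1.42]
```

View pics/l4.png

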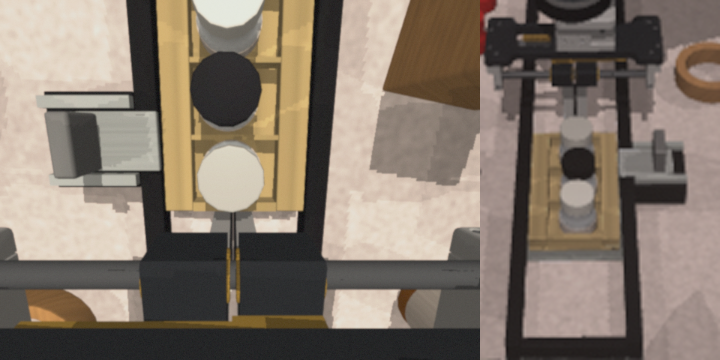

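{"fn": "jog_arm", "kwargs": {
  "gripper": [-1, -1, -1, -1, -1, -1, -1, -1, -1],
  "slide": [
    [0.002, 0, 0],
    [0.004, 0, 0],
    [0.006, 0, 0],
    [0.008, 0, 0],
    [0.01, 0, 0],
    [0.012, 0, 0],
    [0.014, 0, 0],
    [0.016, 0, 0],
    [0.018, 0, 0]
  ],
  "twist": [
    [0, 0, 0],
    [0, 0, 0],
    [0, 0, 0],
    [0, 0, 0],
    [0, 0, 0],
    [0, 0, 0],
    [0, 0, 0],
    [0, 0, 0],
    [0, 0, 0]
  ]
}}

```text
time: 13.02
tool_pos: [0.5752, 0.0646, 0.0174]
tcp_rot: [[-0.051, 0.999, -0.0], [0.999, 0.051, 0.0], [0.0, -0.0, -1.0]]
ft_force: [-0.1, -2.3, -1.1]
width: 0.007
```

{"fn": "jog_arm", "kwargs": {
  "gripper": [-1, -1, -1, -1, -1],
  "slide": [
    [0.0015, 0, 0],
    [0.003, 0, 0],
    [0.0045, 0, 0],
    [0.006, 0, 0],
    [0.007, 0, 0]
  ],
  "twist": [
    [0, 0, 0],
    [0, 0, 0],
    [0, 0, 0],
    [0, 0, 0],
    [0, 0, 0]
  ]
}}

```text
time: 13.43
tool_pos: [0.5751, 0.068, 0.0175]
tcp_rot: [[-0.051, 0.999, 0.0], [0.999, 0.051, 0.0], [-0.0, 0.0, -1.0]]
ft_force: [0.4, -1.6, -1.1]
width: 0.001
```

{"fn": "jog_arm", "kwargs": {
  "gripper": [-1, -1, -1, -1],
  "slide": [
    [0.0015, 0, 0],
    [0.003, 0, 0],
    [0.0045, 0, 0],
    [0.006, 0, 0]
  ],
  "twist": [
    [0, 0, 0],
    [0, 0, 0],
    [0, 0, 0],
    [0, 0, 0]
  ]
}}

```text
time: 13.77
tool_pos: [0.575, 0.071, 0.0175]
tcp_rot: [[-0.051, 0.999, 0.0], [0.999, 0.051, -0.0], [-0.0, 0.0, -1.0]]
ft_force: [0.5, -2.0, -1.7]
width: 0.003
```

{"fn": "jog_arm", "kwargs": {
  "gripper": [-1, -1, -1],
  "slide": [
    [0.0015, 0, 0],
    [0.003, 0, 0],
    [0.004, 0, 0]
  ],
  "twist": [
    [0, 0, 0],
    [0, 0, 0],
    [0, 0, 0]
  ]
}}

```text
time: 14.02
tool_pos: [0.5751, 0.0725, 0.0176]
tcp_rot: [[-0.051, 0.999, 0.0], [0.999, 0.051, -0.001], [-0.001, 0.0, -1.0]]
ft_force: [1.1, -5.9, -0.7]
width: 0.006
```

```bash
python3 look.py 5
```

```text
14.0167 [0.5751 0.0725 0.0176] [ 1.08 -5.9  -0.67]
```

View pics/l5.png

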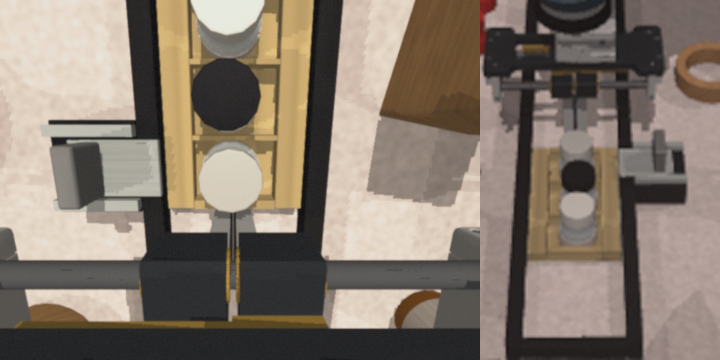

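The force has risen to about 6 N, and the tray looks narrower and lower in the wrist view, so it has probably dropped in. I'll hold, back off, and measure the height.

{"fn": "jog_arm", "kwargs": {
  "gripper": [-1, -1, -1],
  "slide": [
    [0.001, 0, 0],
    [0.001, 0, 0],
    [0.001, 0, 0]
  ],
  "twist": [
    [0, 0, 0],
    [0, 0, 0],
    [0, 0, 0]
  ]
}}

```text
time: 14.37
tool_pos: [0.5751, 0.0725, 0.0175]
tcp_rot: [[-0.051, 0.999, 0.0], [0.999, 0.051, -0.002], [-0.002, 0.0, -1.0]]
ft_force: [0.2, -7.3, -0.5]
width: 0.002
```

{"fn": "jog_arm", "kwargs": {
  "gripper": [-1, -1, -1, -1, -1, -1],
  "slide": [
    [-0.003, 0, 0],
    [-0.008, 0, 0],
    [-0.02, 0, 0],
    [-0.03, 0, 0],
    [-0.03, 0, 0],
    [-0.03, 0, 0]
  ],
  "twist": [
    [0, 0, 0],
    [0, 0, 0],
    [0, 0, 0],
    [0, 0, 0],
    [0, 0, 0],
    [0, 0, 0]
  ]
}}

```text
time: 14.87
tool_pos: [0.5756, 0.0583, 0.0175]
tcp_rot: [[-0.05, 0.999, 0.0], [0.999, 0.05, 0.0], [0.0, 0.0, -1.0]]
ft_force: [-0.4, 0.2, 1.1]
width: -0.002
```

```bash
python3 look.py 6
python3 - <<'E'
from h import *
for k in "23456":
    s,d=pickle.load(open(f"v{k}.pkl","rb")); c=d["wrist"]["color"]
    hsv=cv2.cvtColor(c,cv2.COLOR_RGB2HSV)
    m=((hsv[...,0]>12)&(hsv[...,0]<28)&(hsv[...,1]>90)&(hsv[...,2]>90))
    m[:, :190]=0; m[:,430:]=0; m[300:]=0
    ws=[]
    for r in (60,120,180,230,250,260):
        q=np.where(m[r])[0]; ws.append((r,int(q.min()),int(q.max())) if len(q) else r)
    for x in(240,380): 
        q=np.where(m[:,x])[0]; ws.append(("col",x,int(q.max())))
    print(k,ws)
E
```

```text
14.8667 [0.5756 0.0583 0.0175] [-0.37  0.2   1.07]
2 [(60, 207, 417), (120, 211, 414), (180, 215, 410), (230, 218, 407), (250, 219, 405), (260, 220, 405), ('col', 240, 281), ('col', 380, 281)]
3 [(60, 208, 417), (120, 211, 413), (180, 215, 410), (230, 218, 407), (250, 219, 405), (260, 219, 405), ('col', 240, 281), ('col', 380, 281)]
4 [(60, 211, 416), (120, 213, 412), (180, 216, 409), (230, 219, 407), (250, 219, 406), (260, 220, 405), ('col', 240, 280), ('col', 380, 280)]
5 [(60, 211, 414), (120, 215, 411), (180, 218, 407), (230, 221, 404), (250, 223, 402), (260, 223, 402), ('col', 240, 277), ('col', 380, 277)]
6 [(60, 211, 414), (120, 215, 410), (180, 219, 407), (230, 221, 404), (250, 223, 401), 260, ('col', 240, 250), ('col', 380, 250)]
```

View pics/l6.png

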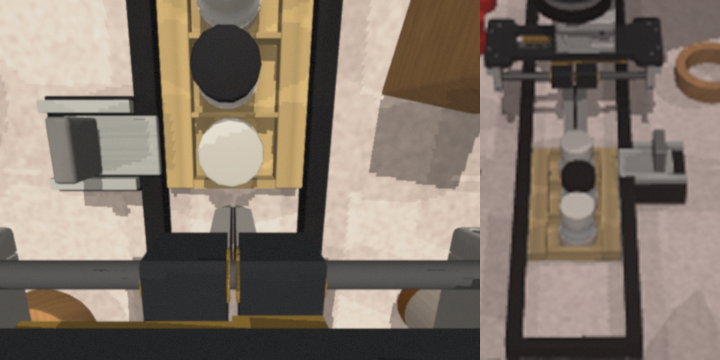

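The tray width in the wrist view went from 186 px to 179 px at the tail and from 210 px to 203 px in front. Both fit a 6 mm drop, so the tray is level and home, and the stop held at about 7 N. Now I measure the catch block.

Run:
```python
from h import *
s,d=pickle.load(open("v6.pkl","rb"))
c=d["wrist"]["color"][110:270,30:230,::-1]
cv2.imwrite("pics/cz.png",cv2.resize(c,None,fx=4,fy=3.75,interpolation=cv2.INTER_CUBIC))
```

```text
(no output)
```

View pics/cz.png

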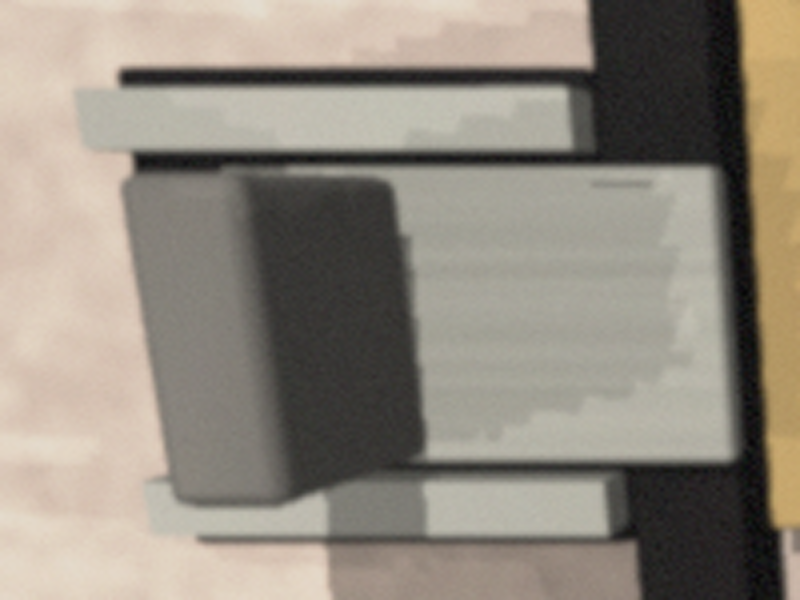

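The block's top face in the zoom has corners at about (128,180), (245,178), (290,500) and (178,500). The tongue tip is at x≈725–740, just short of the tray.

Run:
```python
from h import *
s,d=pickle.load(open("v6.pkl","rb"))
z=np.array([[128,180],[245,178],[290,500],[178,500]])
p=wray(s,d["wrist"],np.c_[z[:,0]/4+30,z[:,1]/3.75+110],.064); print(p.round(4),p.mean(0))
z=np.array([[725,170],[738,455]])
print(wray(s,d["wrist"],np.c_[z[:,0]/4+30,z[:,1]/3.75+110],.034).round(4))
sd=d["side"]; im=rect(sd,.064,.42,.56,.0,.2,4000); cv2.imwrite("pics/b_side.png",im)
```

```text
[[0.4829 0.1215 0.064 ]
 [0.4935 0.1222 0.064 ]
 [0.4948 0.0902 0.064 ]
 [0.4841 0.0897 0.064 ]] [0.48883669 0.10590804 0.064     ]
[[0.5289 0.1253 0.034 ]
 [0.5299 0.0908 0.034 ]]
```

View pics/b_side.png

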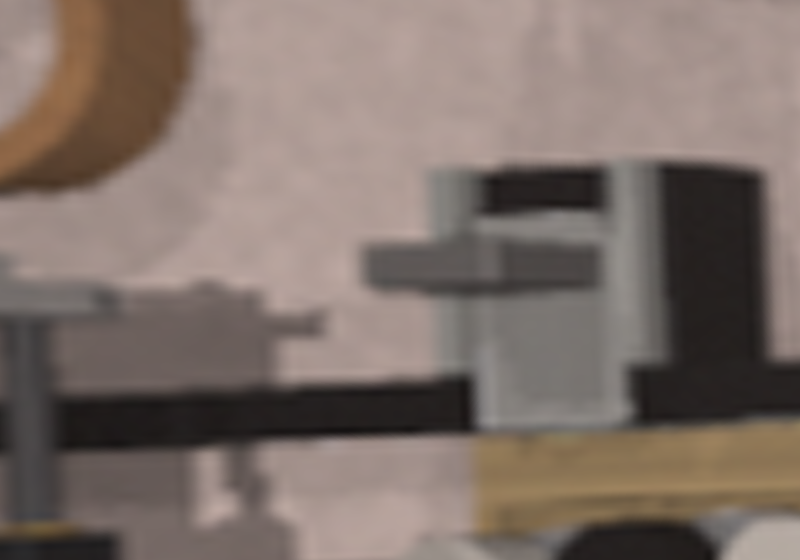

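{"fn": "jog_arm", "kwargs": {
  "gripper": [-1, -1, -1, -1, -1, -1, -1, -1, -1, -1, -1, -1, -1, -1, -1, -1],
  "slide": [
    [0, 0, -0.03],
    [0, 0, -0.08],
    [0, 0, -0.13],
    [0, -0.01, -0.15],
    [0.01, -0.05, -0.15],
    [0.03, -0.1, -0.15],
    [0.06, -0.15, -0.15],
    [0.09, -0.2, -0.15],
    [0.104, -0.235, -0.15],
    [0.104, -0.248, -0.15],
    [0.104, -0.248, -0.14],
    [0.104, -0.248, -0.11],
    [0.104, -0.248, -0.08],
    [0.104, -0.248, -0.06],
    [0.104, -0.248, -0.055],
    [0.104, -0.248, -0.055]
  ],
  "twist": [
    [0, 0, 0],
    [0, 0, 0],
    [0, 0, 0],
    [0, 0, 0],
    [0, 0, 0],
    [0, 0, 0],
    [0, 0, 0],
    [0, 0, 0],
    [0, 0, 0],
    [0, 0, 0],
    [0, 0, 0],
    [0, 0, 0],
    [0, 0, 0],
    [0, 0, 0],
    [0, 0, 0],
    [0, 0, 0]
  ]
}}

```text
time: 16.3
tool_pos: [0.4491, 0.1038, 0.0441]
tcp_rot: [[-0.05, 0.999, -0.002], [0.999, 0.05, -0.0], [0.0, -0.002, -1.0]]
ft_force: [-0.1, 0.4, 1.2]
width: 0.006
```

```bash
python3 look.py 7
```

```text
16.3 [0.4491 0.1038 0.0441] [-0.15  0.43  1.15]
```

View pics/l7.png

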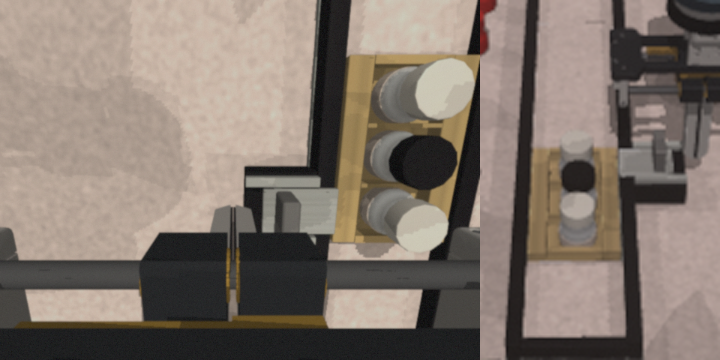

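The wrist view shows the fingers just left of the grip block (finger edge at column 258, block at about 275, rows 190–230), level with it. I'll now creep towards the block.

{"fn": "jog_arm", "kwargs": {
  "gripper": [-1, -1, -1, -1, -1, -1, -1, -1, -1, -1, -1, -1, -1, -1, -1, -1],
  "slide": [
    [0, 0.002, 0],
    [0, 0.004, 0],
    [0, 0.006, 0],
    [0, 0.008, 0],
    [0, 0.01, 0],
    [0, 0.012, 0],
    [0, 0.014, 0],
    [0, 0.016, 0],
    [0, 0.018, 0],
    [0, 0.02, 0],
    [0, 0.022, 0],
    [0, 0.024, 0],
    [0, 0.026, 0],
    [0, 0.028, 0],
    [0, 0.03, 0],
    [0, 0.032, 0]
  ],
  "twist": [
    [0, 0, 0],
    [0, 0, 0],
    [0, 0, 0],
    [0, 0, 0],
    [0, 0, 0],
    [0, 0, 0],
    [0, 0, 0],
    [0, 0, 0],
    [0, 0, 0],
    [0, 0, 0],
    [0, 0, 0],
    [0, 0, 0],
    [0, 0, 0],
    [0, 0, 0],
    [0, 0, 0],
    [0, 0, 0]
  ]
}}

```text
time: 17.73
tool_pos: [0.4652, 0.1049, 0.0449]
tcp_rot: [[-0.051, 0.999, -0.0], [0.999, 0.051, 0.0], [0.0, -0.0, -1.0]]
ft_force: [0.2, 0.3, -1.2]
width: 0.004
```

{"fn": "jog_arm", "kwargs": {
  "gripper": [-1, -1, -1, -1, -1],
  "slide": [
    [0, 0.002, 0],
    [0, 0.004, 0],
    [0, 0.006, 0],
    [0, 0.008, 0],
    [0, 0.01, 0]
  ],
  "twist": [
    [0, 0, 0],
    [0, 0, 0],
    [0, 0, 0],
    [0, 0, 0],
    [0, 0, 0]
  ]
}}

```text
time: 18.15
tool_pos: [0.4698, 0.1052, 0.0449]
tcp_rot: [[-0.051, 0.999, -0.001], [0.999, 0.051, -0.0], [0.0, -0.001, -1.0]]
ft_force: [-1.1, 0.1, 1.1]
width: 0.007
```

{"fn": "jog_arm", "kwargs": {
  "gripper": [-1, -1, -1, -1, -1, -1],
  "slide": [
    [0, 0.002, 0],
    [0, 0.004, 0],
    [0, 0.006, 0],
    [0, 0.008, 0],
    [0, 0.01, 0],
    [0, 0.012, 0]
  ],
  "twist": [
    [0, 0, 0],
    [0, 0, 0],
    [0, 0, 0],
    [0, 0, 0],
    [0, 0, 0],
    [0, 0, 0]
  ]
}}

```text
time: 18.65
tool_pos: [0.4761, 0.1055, 0.0449]
tcp_rot: [[-0.051, 0.999, -0.0], [0.999, 0.051, 0.0], [0.0, -0.0, -1.0]]
ft_force: [-1.7, -0.1, 0.8]
width: 0.006
```

{"fn": "jog_arm", "kwargs": {
  "gripper": [-1, -1, -1, -1],
  "slide": [
    [0, 0.002, 0],
    [0, 0.004, 0],
    [0, 0.006, 0],
    [0, 0.008, 0]
  ],
  "twist": [
    [0, 0, 0],
    [0, 0, 0],
    [0, 0, 0],
    [0, 0, 0]
  ]
}}

```text
time: 18.98
tool_pos: [0.4801, 0.1057, 0.0449]
tcp_rot: [[-0.051, 0.999, -0.0], [0.999, 0.051, 0.0], [0.0, -0.0, -1.0]]
ft_force: [-2.0, -0.2, -0.4]
width: 0.005
```

{"fn": "jog_arm", "kwargs": {
  "gripper": [-1, -1, -1, -1, -1],
  "slide": [
    [0, 0.0015, 0],
    [0, 0.003, 0],
    [0, 0.0045, 0],
    [0, 0.006, 0],
    [0, 0.007, 0]
  ],
  "twist": [
    [0, 0, 0],
    [0, 0, 0],
    [0, 0, 0],
    [0, 0, 0],
    [0, 0, 0]
  ]
}}

```text
time: 19.4
tool_pos: [0.4836, 0.1059, 0.0449]
tcp_rot: [[-0.051, 0.999, -0.0], [0.999, 0.051, 0.0], [0.0, -0.0, -1.0]]
ft_force: [-2.1, -0.1, 0.2]
width: 0.003
```

{"fn": "jog_arm", "kwargs": {
  "gripper": [-1, -1],
  "slide": [
    [0, 0.001, 0],
    [0, 0.002, 0]
  ],
  "twist": [
    [0, 0, 0],
    [0, 0, 0]
  ]
}}

```text
time: 19.57
tool_pos: [0.4837, 0.1059, 0.0449]
tcp_rot: [[-0.051, 0.999, -0.003], [0.999, 0.051, -0.0], [-0.0, -0.003, -1.0]]
ft_force: [-7.0, -0.4, 4.5]
width: 0.006
```

{"fn": "jog_arm", "kwargs": {
  "gripper": [-1, -1],
  "slide": [
    [0, 0.001, 0],
    [0, 0.002, 0]
  ],
  "twist": [
    [0, 0, 0],
    [0, 0, 0]
  ]
}}

```text
time: 19.73
tool_pos: [0.4837, 0.1059, 0.0449]
tcp_rot: [[-0.051, 0.999, -0.005], [0.999, 0.051, -0.0], [-0.0, -0.005, -1.0]]
ft_force: [-11.7, -1.3, 9.7]
width: 0.004
```

It stopped dead at x = 0.4837 as the force rose to about 12 N. I'll back off, clear the bed and check.

{"fn": "jog_arm", "kwargs": {
  "gripper": [-1, -1, -1, -1, -1, -1, -1, -1, -1],
  "slide": [
    [0, -0.004, 0],
    [0, -0.012, 0],
    [0, -0.04, 0],
    [0, -0.06, 0],
    [0, -0.06, -0.05],
    [0, -0.06, -0.12],
    [0, -0.06, -0.16],
    [0, -0.06, -0.16],
    [0, -0.06, -0.16]
  ],
  "twist": [
    [0, 0, 0],
    [0, 0, 0],
    [0, 0, 0],
    [0, 0, 0],
    [0, 0, 0],
    [0, 0, 0],
    [0, 0, 0],
    [0, 0, 0],
    [0, 0, 0]
  ]
}}

```text
time: 20.48
tool_pos: [0.4565, 0.1044, 0.1261]
tcp_rot: [[-0.051, 0.999, 0.004], [0.999, 0.051, -0.0], [-0.0, 0.004, -1.0]]
ft_force: [-0.3, -0.2, -0.4]
width: 0.005
```

```bash
python3 look.py 8
python3 - <<'E'
from h import *
s,d=pickle.load(open("v8.pkl","rb"))
cv2.imwrite("pics/w8.png",d["wrist"]["color"][:,:,::-1])
for k in "68":
    _,e=pickle.load(open(f"v{k}.pkl","rb"))
    cv2.imwrite(f"pics/b_side{k}.png",rect(e["side"],.064,.42,.60,.0,.2,2000))
a=[cv2.imread(f"pics/b_side{k}.png") for k in "68"]; cv2.imwrite("pics/cmp.png",np.hstack(a))
E
```

```text
20.4833 [0.4565 0.1044 0.1261] [-0.3  -0.25 -0.4 ]
```

View pics/w8.png

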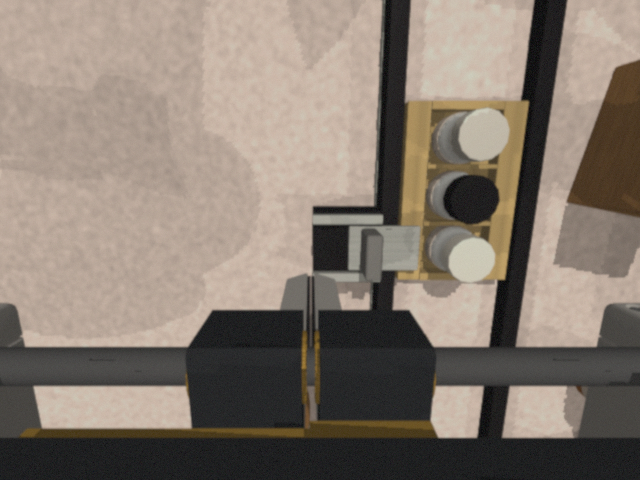

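View pics/cmp.png

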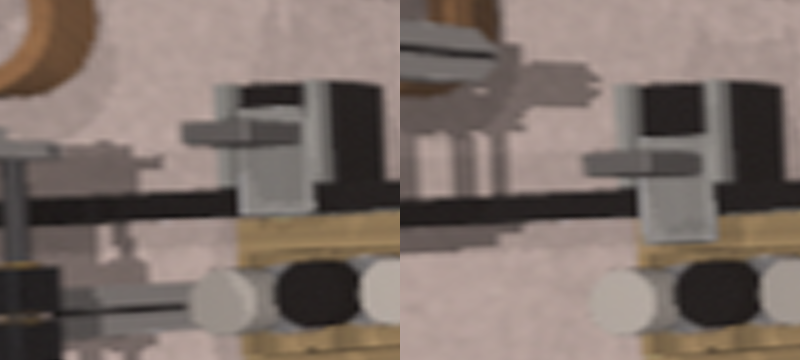

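The catch block moved 15 mm (row 132 to row 162 in the side crops). The tongue now lies over the tray's ledge, with its tip at wrist (420,245), and the jars stand upright. One last check of the bystanders before handing in.

Run:
```python
from cell import viewer
from h import *
c=viewer.capture("scene")["color"]
_,d=pickle.load(open("v0.pkl","rb"))
a=np.vstack([d["scene"]["color"][170:330,90:540],c[170:330,90:540]])[:,:,::-1]
cv2.imwrite("pics/fin.png",cv2.resize(a,None,fx=1.7,fy=1.7))
```

```text
(no output)
```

View pics/fin.png

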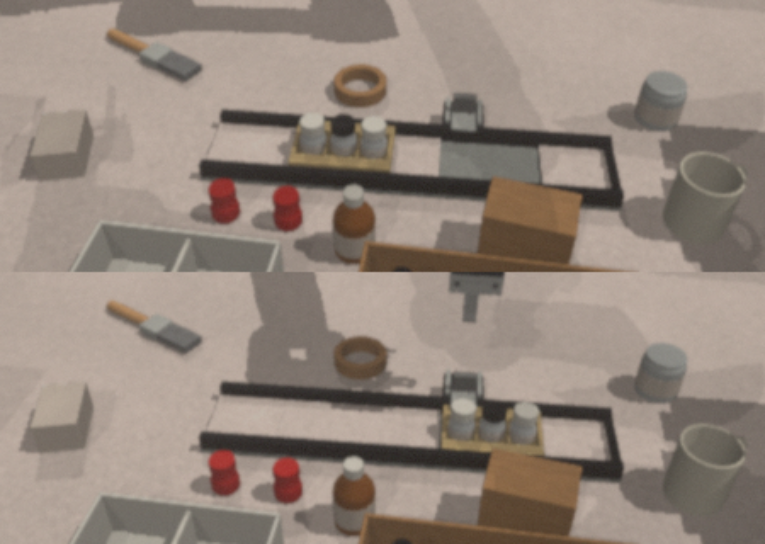

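The before and after views match for every bystander, the tray fills the pocket, and the jars stand.

```bash
python3 -c "
from cell import finish_job
print(finish_job())"
```

```text
the job is handed in; nothing more can be done
None
```

The tray is home in its pocket with the catch closed over it, and I handed the job in at about 20.5 s of the 61 s allowed. No verdict was reported.

- **Tray:** I pushed it low on the tail with shut fingers, at most about 30 mm/s and slower near the pocket. It nosed in, the tail dropped, and it stopped against the far edge with at most 7.3 N read. In the wrist view its front and tail both narrowed by about 3.5%, which fits a level 6 mm drop, before I touched the catch.
- **Catch:** I pushed the grip block until it stopped dead, with 11.7 N sideways read. It moved about 15 mm from its starting position. I estimate that start at roughly 3 mm open, so the catch should be at or near its 18 mm end. I did not measure the final position to better than about 2 mm. At the stop the wrist also read 9.7 N upward, which I did not track down.
- **Last checks:** The tongue lies over the tray's ledge, the three jars stand upright in their wells, and no bystander visibly moved between the first and last scene views. The gripper is clear of everything.

Two measurements disagreed slightly. The bed's ends gave an origin about 6 mm apart along the lane, depending on which edge I used. This didn't matter, because I found the tray and the catch directly in the pictures and by touch.

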